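Fill the coin-tube case, seat its double lid and lift off the outer lid

TASK

Stand the two loose coin tubes upright in the two empty cells of the wooden case, one per cell, and let them go. Then pick up the nested double lid by the centre block of its split handle, so that both lids travel together, and lower it onto the case until the inner lid is fully seated on the end walls before you let go. Last, take the outer lid alone by the two ears of the handle, lift it straight up well clear (at least 5 cm) without disturbing the seated inner lid, and finish while holding it there, still over the case and roughly level, ready to be labelled; leave everything else on the table where it is.

Things in the scene. Friction and masses are not known exactly. Their poses are not given: they have to be found in the camera images.
- case: Brown wooden case, fixed, 174 long (its x) x 60 wide (y) x 84 high. Origin: centre of its underside. Three cells in a row along x, each 50 x 50 inside, floor 5 above the table. The two end walls (8 thick, 60 wide) are 84 high; the long side walls (5 thick) and the cell dividers (4 thick) only 30 high.
- case_seat (a point): Point midway between the tops of the case's two end walls, 84 above the table, axes as the case's. When the inner lid is seated its origin lies 12 below this point and its x axis along the case's x (either way round).
- cell0 (a point): Floor centre of the case's first cell (case x = -54, z = 5); tube_c already stands in it.
- cell1 (a point): Floor centre of the middle cell (case x = 0, z = 5), empty at the start. Axes as the case's.
- cell2 (a point): Floor centre of the third cell (case x = +54, z = 5), empty at the start. Axes as the case's.
- tube_a: Loose upright coin tube, aluminium with a grey screw cap, diameter 40, height 66, about 0.12 kg, standing on the table to the robot's left. Origin: centre of its underside, z up. In a cell its upper 41 mm stand out above the low side walls.
- tube_b: Second loose coin tube, same as tube_a, also standing on the table to the robot's left. Either tube may go in either empty cell.
- tube_c: Third coin tube, same as tube_a, already standing in cell0; stays there.
- lid_inner: Inner lid, light plywood, about 0.2 kg: a plate 188 (x) x 74 (y), z = 12 to 18, with a 4 thick skirt below its edge, z = 0 to 12. Origin: centre of its underside, level with the skirt's lower edge. Inside the skirt 180 x 66: it drops over the case with 3 mm play each side. At the start it lies on the table to the robot's right, nested in the outer lid.
- inner_block (a point): Middle of the top of the inner lid's handle block (60 above the inner lid's origin). The block is 30 (x) x 20 (y), z = 18 to 60, and comes up through the outer lid's window. Pinch it across its 30, fingers on its +x and -x sides, where nothing stands above the outer plate (36 below this point). Lifted by it, both lids travel together.
- lid_outer: Outer lid, brown wood, about 0.22 kg, resting on the inner lid's plate, its origin then 6 above the inner lid's, axes alike, 3 mm play all round. Plate 202 (x) x 88 (y), z = 12 to 18, with a 4 thick skirt below its edge, z = 0 to 12, and a window 38 (x) x 28 (y) in the middle. Origin: centre of its underside, level with the skirt's lower edge.
- outer_ears (a point): Midpoint between the tops of the outer lid's two ears (54 above its origin). Each ear is 20 (x) x 6 (y) and rises 36 from the plate, at y = 14 to 20 and y = -20 to -14, beside the inner block, which ends level with them and stands 4 clear of each. Pinched across both ears (40 along y), the outer lid lifts alone.
- cup: White ceramic cup, rim diameter 72, height 62, loose, among the tubes; to be left alone. Origin: centre of its underside.
- coins: Stack of steel coins (one piece), diameter 34, height 24, loose, among the tubes; to be left alone. Origin: centre of its underside.
- recorder: Black voice recorder lying flat, 140 x 50 x 24, loose, close to the robot between case and lids; to be left alone. Origin: centre of its body's underside.
Mind the look-alikes: they are no part of the job. Leave any blue look-alike of the case alone.

How it is judged:
By the outcome, as a careful person would: the job done as asked, in the order asked, and still so for the second after the job is handed in, while the arm keeps its last pose, push and grip.
It also fails if it takes over 69 s, if anything falls off the work surface, if the arm or the gripper's body presses on something with over 40 N, if the wrist force passes 120 N, or if a joint passes its speed limit or range.

ROBOT

A 7-joint arm with a two-finger parallel gripper is mounted at the origin on the work surface. World frame = base frame: x ahead of the robot, y to its left, z up, the work surface at z = 0. Lengths are in m, angles in rad, forces in N, time in s.
With the tool pointing down it reaches from about 0.425 to 0.875 m from the base axis. Payload 4.7 kg.
Tool frame: the origin (TCP) lies midway between the tips of the shut fingers; the grasp point (between the pads) lies 19 mm behind it (arm.grip_depth is the distance from the TCP to the grasp point, in m); z points along the fingers, x is the direction in which the jaws open and shut, and the axes are right-handed (so a half turn about z gives the same grasp; the last joint's range is limited). The gripper opens to 85 mm and grips with 20 to 120 N. Pads are 22 mm wide; open, the fingers measure 114 mm over their backs; the gripper's body (76 mm by 85 mm) begins 54 mm behind the grasp point. The pads swing forward as they close: fully open they stand 13 mm farther back than shut.
Start: joints at [-1.309, 0.321, -0.07, 1.45, 0.023, 1.371, -0.057], TCP at [0.159, 0.63, 0.197] pointing down, gripper open.
Joint ranges: [-2.86, 2.86], [-0.3, 2.09], [-1.38, 1.24], [0.06, 2.45], [-1.56, 4.7], [0.09, 2.05], [-2.69, 2.69]. Speed limits (rad/s): [2.57, 2.57, 3.14, 3.14, 3.14, 3.14, 3.14].

INTERFACE

Orientations are given as a unit quaternion [x, y, z, w].
In Python, from workcell import arm gives the robot as it stands.
- The arm moves only by the tool servo_tool, never from a script. Its arguments are lists of equal length, an entry for each row: "jaw": the closure in counts, from 0 (fully open) to 255 (shut); "translation": the shift along the tool's x, y, z in cm, a list of three; "turn": the turn about the tool's z in degrees. In form: {"jaw": [jaw, ...], "translation": [[tx, ty, tz], ...], "turn": [turn, ...]}. A call has exactly 5 rows; each row shifts and turns the commanded pose from where the row before left it, along the tool's axes as they then stand; what a row does not reach is not made up. A row lasts 1/12 s, in which the tool goes at most 41.7 mm and 7.16 degrees, less where a joint would pass 70% of its speed; a pose out of reach is approached as far as the arm can. A call is refused whole if a number of a shift passes 4.17 or a number of a turn 7.16, either way. A call with a gripper value outside its range is refused whole. The fingers move at their own pace and stop on an object; the grip force is fixed at half the most. Time passes only in rows, so rows that do not move let the fingers close, or fill a call up. It gives the time, the measured TCP pose, the force and the opening at its end, in the units of the state.
- arm.sense(): the state, without advancing time (a new reading comes with each control period).
- arm.grab_frame(name): name is "scene" or "top" or "wrist"; returns the picture (420x560x3 uint8, blue, green, red); there is no depth.
- arm.camera_model(name): a dict with "fx", "fy", "cx", "cy" (pixels), "rvec" (rotation vector, rad) and "tvec" (3), from world to camera coordinates, as OpenCV has them. Camera axes: x right, y down, z forward; pixel columns grow to the right and rows downward; lengths in m; the calibration is good to about 2 mm. A picture is of the moment at which its call begins: read the wrist's pose just before it. camera_model takes no time and is no camera call; for the wrist camera it gives the pose at the moment of the call.
- arm.finish_job(): hands the job in, once; it reports no verdict.
The state is a dict: "clock": time; "q": joint angles; "joint_vel": joint speeds; "effort": joint torques, N m; "tcp_pos": TCP position; "tcp_rot": TCP orientation; "force": force on the tool from outside, world axes, zero at the start; "torque": the same for the moment, N m; "grip_width": finger opening in m.
Only numpy, scipy, OpenCV 4.12 (cv2) and the standard library are available. Lean on these libraries where they do the work, as an engineer would, in place of code of your own. Each camera call takes 0.05 s, during which the arm holds its last target. There are 200 camera calls.

## Working session

There is one attempt and no reset: what is moved stays moved. The work goes in short steps, Python scripts to look and compute and a tool call to move; the robot and the scene stay as the last step left them, time stands still between calls to the robot, and variables do not carry over. Pictures are saved under pics/ and viewed, about 8 in all and at most 12, crops included, and the job is handed in when it is done.

Besides the shell and the picture viewer there is one more tool, called after "Emit:" by a JSON object that holds its "name" and its "arguments". servo_tool: Moves the arm, as the interface text tells. Its arguments: {"type":"object","properties":{"jaw":{"type":"array"},"translation":{"type":"array"},"turn":{"type":"array"}},"required":["jaw","translation","turn"]}

```bash
mkdir -p pics; ls
python3 - <<'E'
from workcell import arm
import cv2
print(arm.sense())
for n in("scene","top"):
    cv2.imwrite(f"pics/{n}0.png",arm.grab_frame(n)); print(n,arm.camera_model(n))
print(arm.camera_model("wrist"))
E
```

```text
pics
{'clock': 0.0, 'q': array([-1.30892636,  0.32182817, -0.07008622,  1.45167909,  0.02257834,
        1.3708042 , -0.0569044 ]), 'joint_vel': array([ 1.84093250e-04,  1.91407680e-04, -7.97485594e-05, -1.12366309e-04,
       -2.62950371e-03, -9.12497980e-04,  7.67951196e-04]), 'effort': array([-1.67470876e-04, -4.93582821e+01, -3.82537544e-01, -3.14333940e+01,
        1.27479283e-02,  1.13554523e-02, -5.02524369e-07]), 'tcp_pos': array([0.15930042, 0.62954812, 0.19561817]), 'tcp_rot': array([ 7.89056032e-01,  6.14320474e-01, -7.37837693e-04,  6.23497812e-04]), 'force': array([ 0.079413  , -0.35152936, -0.07594207]), 'torque': array([ 0.04440545, -0.06143664, -0.01482147]), 'grip_width': 0.08532078716521348}
scene {'fx': 493.81967889774523, 'fy': 493.81967889774523, 'cx': 281.96579088766276, 'cy': 212.50664944341423, 'rvec': array([ 1.72289311,  1.81877122, -0.73111799]), 'tvec': array([-3.50571831e-04, -3.16113719e-01,  1.56680702e+00])}
top {'fx': 438.71387762892135, 'fy': 438.71387762892135, 'cx': 278.1481677786397, 'cy': 208.66524286369818, 'rvec': array([ 2.17524487, -2.13390369,  0.11152982]), 'tvec': array([0.02468731, 0.52180038, 1.12449123])}
{'fx': 344.35280816525477, 'fy': 344.35280816525477, 'cx': 278.3986382784299, 'cy': 212.32506517303202, 'rvec': array([-2.27741497, -1.7748564 , -0.27022714]), 'tvec': array([-0.64886702, -0.04066798,  0.3804546 ])}
```

View pics/top0.png

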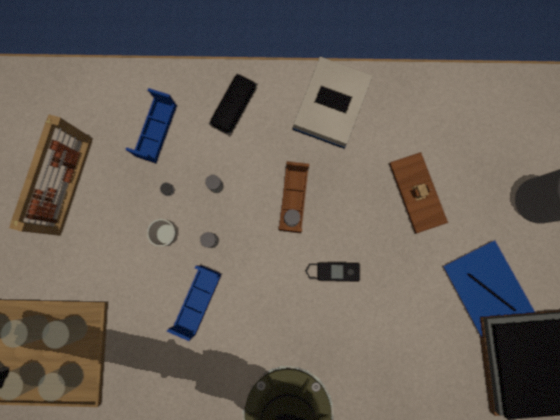

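View pics/scene0.png

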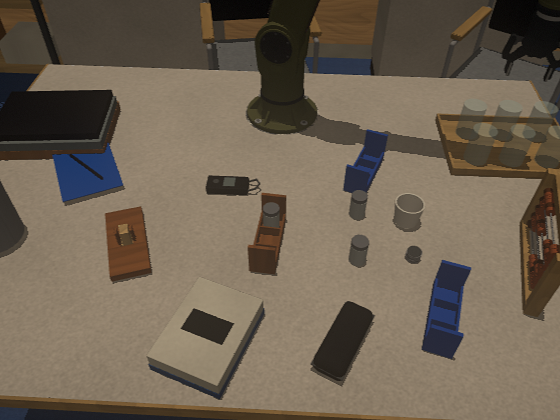

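The top view shows tube caps near (214,183) and (209,240), the coins at (167,189) and the cup at (162,232). The brown case is around (293,197), with tube_c at (292,216) at its near end. The lids are at (417,192), the recorder at (338,271), and there are two blue look-alikes. Next I'll enlarge the view and measure.

```bash
cat > h.py <<'E'
import numpy as np,cv2
from workcell import arm
from scipy.spatial.transform import Rotation as R
def plane(c,uv,z):
    K=np.array([[c['fx'],0,c['cx']],[0,c['fy'],c['cy']],[0,0,1]]);M=cv2.Rodrigues(np.array(c['rvec']))[0]
    o=-M.T@c['tvec'];out=[]
    for u,v in np.atleast_2d(uv):
        d=M.T@np.linalg.solve(K,[u,v,1.]);out.append((o+d*(z-o[2])/d[2])[:2])
    return np.array(out)
def proj(c,P):
    K=np.array([[c['fx'],0,c['cx']],[0,c['fy'],c['cy']],[0,0,1]])
    return cv2.projectPoints(np.atleast_2d(np.array(P,float)),np.array(c['rvec']),np.array(c['tvec']),K,None)[0][:,0]
def yaw(): # tool x axis direction in world, deg
    s=arm.sense();x=R.from_quat(s['tcp_rot']).apply([1,0,0]);return np.degrees(np.arctan2(x[1],x[0]))
def delta(p,tyaw=None):
    "tool-axes shift in cm to world TCP p, and turn (deg)"
    s=arm.sense();r=R.from_quat(s['tcp_rot'])
    d=r.inv().apply(np.array(p)-s['tcp_pos'])*100
    t=None
    if tyaw is not None: t=-((tyaw-yaw()+90)%180-90)
    return np.round(d,2),t
E
python3 - <<'E'
from h import *
im=cv2.imread('pics/top0.png');c=arm.camera_model('top')
cr=im[140:290,145:455];cv2.imwrite('pics/c1.png',cv2.convertScaleAbs(cv2.resize(cr,None,fx=2.58,fy=2.58,interpolation=cv2.INTER_CUBIC),alpha=1.6))
s=arm.sense();print(proj(c,[s['tcp_pos'],[0,0,0]]),proj(arm.camera_model('scene'),s['tcp_pos']),yaw())
print('tubes',plane(c,[(214,183),(209,240),(292,216)],.066))
print('lid top',plane(c,[(390,162),(422,153),(447,223),(416,233)],.024))
print('case corners',plane(c,[(286,162),(308,164),(302,233),(279,231)],.084))
cv2.imwrite('pics/w0.png',cv2.convertScaleAbs(arm.grab_frame('wrist'),alpha=1.6))
E
```

```text
[[  1.52576547 359.41746675]
 [287.77977991 412.2427029 ]] [[518.77259475  93.66133098]] 75.80446508481924
tubes [[ 0.58057121  0.20065304]
 [ 0.43385588  0.20792693]
 [ 0.4989403  -0.00147167]]
lid top [[ 0.65314689 -0.26173296]
 [ 0.67918756 -0.3473783 ]
 [ 0.49231025 -0.40932065]
 [ 0.46447493 -0.32780441]]
case corners [[ 0.63477931  0.01632375]
 [ 0.63055594 -0.03961732]
 [ 0.45499945 -0.02677137]
 [ 0.45889451  0.03066037]]
```

View pics/c1.png

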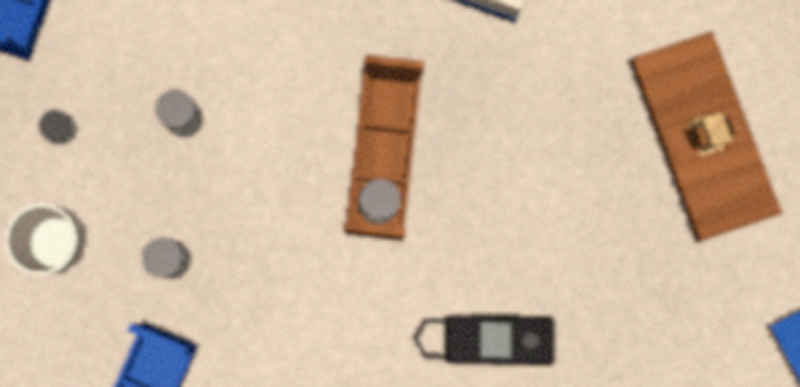

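View pics/w0.png

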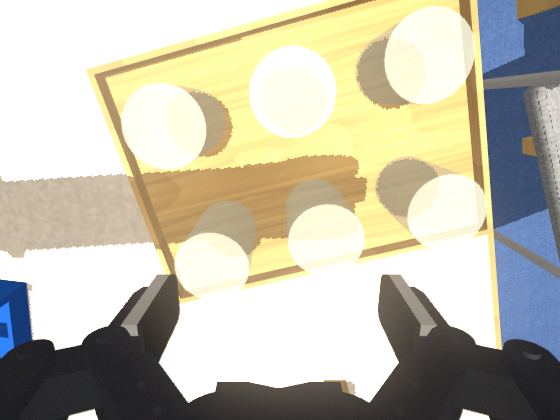

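Top crop, in original pixels: caps at about (214.0,181.9) and (208.6,239.6), and tube_c at (292.3,217.5). The case end-wall corners are (286.9,161.7), (309,163.6), (279.1,230.3) and (301.2,232.6). The wrist view shows only the glass tray below the gripper. I'll align the yaw with the case y axis first.

Emit:
{"name": "servo_tool", "arguments": {"jaw": [0,0,0,0,0], "translation": [[0,0,0],[0,0,0],[0,0,0],[0,0,0],[0,0,0]], "turn": [-5,-4.8,0,0,0]}}

```text
clock: 0.57
tcp_pos: [0.1595, 0.63, 0.1965]
tcp_rot: [0.734, 0.679, -0.0, 0.0]
force: [1.4, 0.6, -0.2]
grip_width: 0.0856
```

Run:
```python
from h import *
c=arm.camera_model('top')
t=plane(c,[(214,181.9),(208.6,239.6),(292.3,217.5)],.066);print(t)
k=plane(c,[(286.9,161.7),(309,163.6),(279.1,230.3),(301.2,232.6)],.084);print(k,k.mean(0))
d=k[:2].mean(0)-k[2:].mean(0);print('L',np.hypot(*d),np.degrees(np.arctan2(d[1],d[0])))
print('lid',plane(c,[(145+x/2.58,140+y/2.58) for x,y in((631,59),(713,32),(781,213),(699,241))],.024))
print('blk',plane(c,[(145+714/2.58,140+131/2.58)],.06))
print('cup',plane(c,[(145+46/2.58,140+240/2.58)],.062))
w=arm.camera_model('wrist');M=cv2.Rodrigues(w['rvec'])[0];s=arm.sense();r=R.from_quat(s['tcp_rot'])
print('cam in tool',r.inv().apply(-M.T@w['tvec']-s['tcp_pos']),'axis',r.inv().apply(M[2]))
print(yaw(),delta([*t[1],.2],85.6),s['tcp_pos'],s['clock'])
```

```text
[[ 0.58344228  0.20075944]
 [ 0.43484869  0.20898225]
 [ 0.49511826 -0.00229715]]
[[ 0.63559602  0.01405007]
 [ 0.63163461 -0.04214209]
 [ 0.46064807  0.03044519]
 [ 0.45595894 -0.02476468]] [ 0.54595941 -0.00560288]
L 0.17612318535469518 -5.501833598686223
lid [[ 0.65076027 -0.26057387]
 [ 0.68079349 -0.34569222]
 [ 0.49351013 -0.41121338]
 [ 0.46339364 -0.32760433]]
blk [[ 0.57084766 -0.33352599]]
cup [[0.4495184  0.32740082]]
cam in tool [-0.00020647 -0.07597682 -0.1779583 ] axis [-3.65784133e-04  3.00148860e-01  9.53892304e-01]
85.48131971713852 (array([-39.8 ,  30.77,  -0.34]), np.float64(-0.11868028286147592)) [0.15949099 0.6300104  0.19650095] 0.5667
```

Emit:
{"name": "servo_tool", "arguments": {"jaw": [0,0,0,0,0], "translation": [[-2.65,2.05,0],[-2.65,2.05,0],[-2.65,2.05,0],[-2.65,2.05,0],[-2.65,2.05,0]], "turn": [0.2,0.2,0.2,0.2,0.2]}}

```text
clock: 0.98
tcp_pos: [0.2512, 0.4881, 0.1967]
tcp_rot: [0.74, 0.672, 0.0, -0.0]
force: [0.7, 0.2, 0.5]
grip_width: 0.0853
```

Emit:
{"name": "servo_tool", "arguments": {"jaw": [0,0,0,0,0], "translation": [[-2.65,2.05,0],[-2.65,2.05,0],[-2.65,2.05,0],[-2.65,2.05,0],[-2.65,2.05,0]], "turn": [0,0,0,0,0]}}

```text
clock: 1.4
tcp_pos: [0.3407, 0.3465, 0.197]
tcp_rot: [0.74, 0.672, 0.0, -0.0]
force: [-0.4, 0.1, 0.1]
grip_width: 0.0854
```

Emit:
{"name": "servo_tool", "arguments": {"jaw": [0,0,0,0,0], "translation": [[-2.65,2.05,0],[-2.65,2.05,0],[-2.65,2.05,0],[-2.65,2.05,0],[-2.65,2.05,0]], "turn": [0,0,0,0,0]}}

```text
clock: 1.82
tcp_pos: [0.4303, 0.205, 0.197]
tcp_rot: [0.74, 0.672, 0.0, -0.0]
force: [0.2, 0.6, 0.3]
grip_width: 0.0851
```

Run:
```python
from h import *
s=arm.sense();w=arm.camera_model('wrist');im=arm.grab_frame('wrist')
im2=cv2.convertScaleAbs(im,alpha=1.4)
for p in ([.4348,.209],[.5834,.2008]):
    q=proj(w,[[p[0]+.02*np.cos(a),p[1]+.02*np.sin(a),.066] for a in np.linspace(0,6.28,40)])
    cv2.polylines(im2,[q.astype(int)],True,(0,0,255),1)
cv2.imwrite('pics/w1.png',im2)
print(s['tcp_pos'],yaw(),s['clock'],delta([.4348,.209,.036],84.5))
```

```text
[0.43032252 0.20497072 0.1970424 ] 83.97178061948603 1.8167 (array([ 1.18, -0.14, 16.12]), np.float64(-0.5282193805139741))
```

View pics/w1.png

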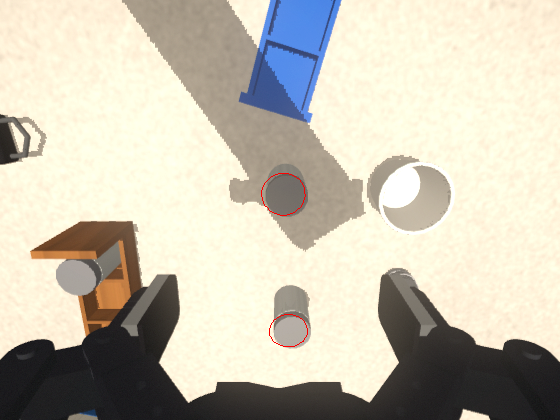

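The wrist view shows tube_b's cap at about (285,195) and tube_a's at (290,330), both matching the red predictions to within about 3 px. I'll descend on tube_b and grip it.

Emit:
{"name": "servo_tool", "arguments": {"jaw": [0,0,0,0,0], "translation": [[0.6,0,2],[0.6,0,3],[0,0,4],[0,0,4],[0,0,2.5]], "turn": [-0.5,0,0,0,0]}}

```text
clock: 2.28
tcp_pos: [0.4287, 0.2175, 0.0384]
tcp_rot: [0.737, 0.676, -0.002, -0.0]
force: [-1.2, -0.8, -0.4]
grip_width: 0.0855
```

Emit:
{"name": "servo_tool", "arguments": {"jaw": [0,0,255,255,255], "translation": [[0,0,1.2],[0,0,0],[0,0,0],[0,0,0],[0,0,0]], "turn": [0,0,0,0,0]}}

```text
clock: 2.7
tcp_pos: [0.432, 0.2193, 0.0314]
tcp_rot: [0.737, 0.676, 0.002, 0.0]
force: [-0.4, -0.5, 0.8]
grip_width: 0.0515
```

Emit:
{"name": "servo_tool", "arguments": {"jaw": [255,255,255,255,255], "translation": [[0,0,0],[0,0,0],[0,0,0],[0,0,0],[0,0,0]], "turn": [0,0,0,0,0]}}

```text
clock: 3.12
tcp_pos: [0.4353, 0.2176, 0.036]
tcp_rot: [0.737, 0.675, 0.003, 0.002]
force: [-5.1, -8.4, 35.1]
grip_width: 0.0002
```

Run:
```python
from h import *
s=arm.sense();print(s['tcp_pos'],s['force'],s['grip_width'])
a=arm.grab_frame('scene')[150:310,310:470];b=arm.grab_frame('wrist')
cv2.imwrite('pics/s2.png',cv2.convertScaleAbs(np.hstack([cv2.resize(a,(400,400)),cv2.resize(b,(400,300))[np.minimum(np.arange(400),299)]]),alpha=1.6))
```

```text
[0.4353483  0.21763197 0.03599292] [-5.05905431 -8.37616336 35.11179215] 0.00019045259023357783
```

View pics/s2.png

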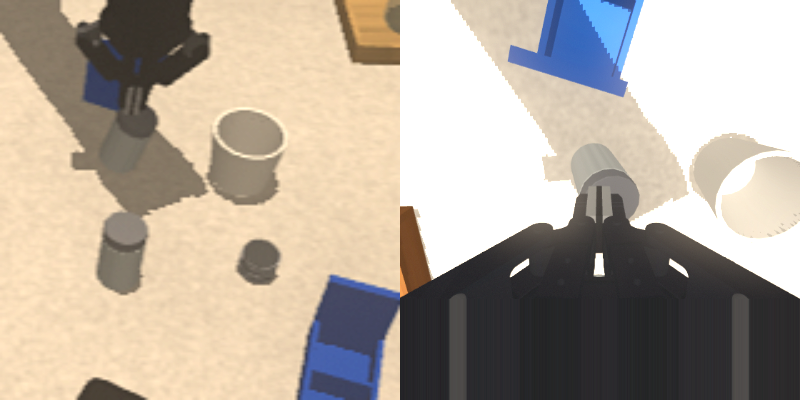

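The left half shows the jaw shut with its tips at the cap edge of a leaning tube_b, so the pinch slipped. I'll check the geometry with numbers before moving.

Run:
```python
from h import *
s=arm.sense();c=arm.camera_model('scene');w=arm.camera_model('wrist')
P=[s['tcp_pos'],[.4348,.209,0],[.4348,.209,.066],s['tcp_pos']-[0,0,.036],s['tcp_pos']+[0,0,.03]]
print(s['q'],s['tcp_pos'])
print('scene crop',(proj(c,P)-[310,150])*2.5)
print('wrist half',proj(w,P)*400/560+[400,0])
print(yaw(), 'true tip dir',R.from_quat(s['tcp_rot']).apply([0,0,1]))
```

```text
[-0.80343151  0.11619782  0.29933794  2.04619715 -0.04016927  0.97694494
  0.99982117] [0.43553166 0.21843331 0.03619554]
scene crop [[126.69052567 135.28668268]
 [112.97830463 159.64144592]
 [120.73486594 112.75740544]
 [122.33443807 160.41653982]
 [130.46240761 113.52705269]]
wrist half [[599.18497643 176.00020329]
 [588.7658238  160.37239681]
 [585.19962771 194.04093204]
 [599.01892123 160.34602056]
 [599.37636508 194.04259524]]
85.00427837322417 true tip dir [ 0.00721422  0.00296315 -0.99996959]
```

Both views put the real finger tips about 30 mm above the reported TCP, resting on the cap top. That also explains the 35 N upward force. I'll lift straight up and verify this offset.

Emit:
{"name": "servo_tool", "arguments": {"jaw": [255,255,255,255,255], "translation": [[0,0,-0.3],[0,0,-0.3],[0,0,-0.5],[0,0,-0.5],[0,0,-1]], "turn": [0,0,0,0,0]}}

```text
clock: 3.63
tcp_pos: [0.4298, 0.218, 0.0553]
tcp_rot: [0.737, 0.676, -0.001, -0.0]
force: [-0.2, 0.6, 0.4]
grip_width: -0.0
```

Emit:
{"name": "servo_tool", "arguments": {"jaw": [255,255,255,255,255], "translation": [[0,0,-2],[0,0,-2],[0,0,-2],[0,0,0],[0,0,0]], "turn": [0,0,0,0,0]}}

```text
clock: 4.05
tcp_pos: [0.4315, 0.219, 0.1171]
tcp_rot: [0.737, 0.676, 0.001, 0.0]
force: [-0.1, -0.3, 0.3]
grip_width: -0.0
```

Run:
```python
from h import *
print(arm.grip_depth,[d for d in dir(arm) if d[0]!='_'])
s=arm.sense();w=arm.camera_model('wrist')
b=arm.grab_frame('wrist');a=arm.grab_frame('scene')[130:290,310:470]
c=arm.camera_model('scene');z=R.from_quat(s['tcp_rot']).apply([0,0,1])
a=cv2.resize(a,(560,560),interpolation=cv2.INTER_CUBIC)[:420];a=cv2.convertScaleAbs(a,alpha=1.8);b=cv2.convertScaleAbs(b,alpha=1.4)
for k,col in((0,(0,0,255)),(.03,(0,255,0))):
    p=s['tcp_pos']-k*z
    cv2.circle(a,tuple(((proj(c,p)[0]-[310,130])*3.5).astype(int)),3,col,-1)
    cv2.circle(b,tuple(proj(w,p)[0].astype(int)),3,col,-1)
cv2.imwrite('pics/s3.png',cv2.resize(np.hstack([a,b]),(800,300)));cv2.imwrite('pics/s3b.png',b)
print(s['tcp_pos'],s['force'],s['grip_width'],proj(w,[.4348,.209,.066]))
```

```text
0.0187 ['Unreachable', 'camera_model', 'finish_job', 'grab_frame', 'grip_depth', 'sense']
[0.43154779 0.21903489 0.11713824] [-0.13195322 -0.30306429  0.33876972] -1.5074159836120518e-06 [[264.88160123 223.02555613]]
```

View pics/s3.png

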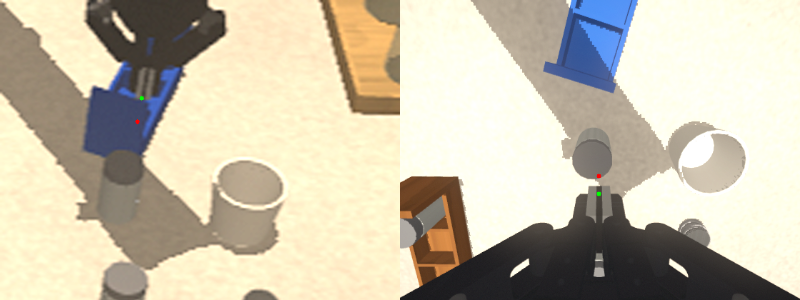

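Tube_b stands upright again. In the scene view (left half), the reported TCP (red) lies well beyond the visible tips, and the point 30 mm back (green) sits at the tips. I'll measure the offset by touching free table at about y=0.11.

Emit:
{"name": "servo_tool", "arguments": {"jaw": [255,255,255,255,255], "translation": [[-2.7,0,0],[-2.7,0,0],[-2.7,0,0],[-2.7,0,0],[0,0,2]], "turn": [0,0,0,0,0]}}

```text
clock: 4.57
tcp_pos: [0.4231, 0.1062, 0.0973]
tcp_rot: [0.739, 0.674, 0.001, 0.001]
force: [1.3, 0.4, -1.0]
grip_width: 0.0001
```

Emit:
{"name": "servo_tool", "arguments": {"jaw": [255,255,255,255,255], "translation": [[0,0,2],[0,0,2],[0,0,1],[0,0,0],[0,0,0]], "turn": [0,0,0,0,0]}}

```text
clock: 4.98
tcp_pos: [0.4209, 0.1106, 0.0452]
tcp_rot: [0.737, 0.676, -0.001, -0.0]
force: [0.8, -0.6, 1.0]
grip_width: 0.0001
```

Emit:
{"name": "servo_tool", "arguments": {"jaw": [255,255,255,255,255], "translation": [[0,0,0.5],[0,0,0.5],[0,0,0.5],[0,0,0.5],[0,0,0]], "turn": [0,0,0,0,0]}}

```text
clock: 5.4
tcp_pos: [0.4209, 0.1106, 0.0249]
tcp_rot: [0.737, 0.676, -0.001, -0.0]
force: [-0.8, 0.3, 0.9]
grip_width: 0.0001
```

Emit:
{"name": "servo_tool", "arguments": {"jaw": [255,255,255,255,255], "translation": [[0,0,0.4],[0,0,0.3],[0,0,0.3],[0,0,0],[0,0,0]], "turn": [0,0,0,0,0]}}

```text
clock: 5.82
tcp_pos: [0.4214, 0.1107, 0.0156]
tcp_rot: [0.737, 0.676, -0.0, -0.0]
force: [-1.0, -1.0, -0.2]
grip_width: 0.0001
```

Emit:
{"name": "servo_tool", "arguments": {"jaw": [255,255,255,255,255], "translation": [[0,0,0.3],[0,0,0.3],[0,0,0],[0,0,0],[0,0,0]], "turn": [0,0,0,0,0]}}

```text
clock: 6.23
tcp_pos: [0.4216, 0.1108, 0.0097]
tcp_rot: [0.737, 0.676, 0.0, 0.0]
force: [-0.3, 0.2, -0.6]
grip_width: -0.0
```

Emit:
{"name": "servo_tool", "arguments": {"jaw": [255,255,255,255,255], "translation": [[0,0,0.3],[0,0,0.3],[0,0,0.2],[0,0,0],[0,0,0]], "turn": [0,0,0,0,0]}}

```text
clock: 6.65
tcp_pos: [0.4214, 0.1107, 0.0015]
tcp_rot: [0.737, 0.676, -0.0, -0.0]
force: [-0.4, -0.2, 0.3]
grip_width: -0.0001
```

Emit:
{"name": "servo_tool", "arguments": {"jaw": [255,255,255,255,255], "translation": [[0,0,0.3],[0,0,0.2],[0,0,0],[0,0,0],[0,0,0]], "turn": [0,0,0,0,0]}}

```text
clock: 7.07
tcp_pos: [0.4216, 0.1108, -0.0033]
tcp_rot: [0.737, 0.676, 0.0, 0.0]
force: [-0.5, -0.5, 0.3]
grip_width: 0.0002
```

Still no contact with the reported TCP below 0, so the offset is real. I'll continue down to contact.

Emit:
{"name": "servo_tool", "arguments": {"jaw": [255,255,255,255,255], "translation": [[0,0,0.3],[0,0,0.3],[0,0,0.3],[0,0,0],[0,0,0]], "turn": [0,0,0,0,0]}}

```text
clock: 7.48
tcp_pos: [0.4213, 0.1107, -0.0126]
tcp_rot: [0.737, 0.676, -0.0, -0.0]
force: [0.1, -0.2, -0.2]
grip_width: 0.0002
```

Emit:
{"name": "servo_tool", "arguments": {"jaw": [255,255,255,255,255], "translation": [[0,0,0.3],[0,0,0.3],[0,0,0],[0,0,0],[0,0,0]], "turn": [0,0,0,0,0]}}

```text
clock: 7.9
tcp_pos: [0.4215, 0.1108, -0.0183]
tcp_rot: [0.737, 0.676, -0.0, 0.0]
force: [-0.6, -0.7, -0.6]
grip_width: 0.0002
```

Emit:
{"name": "servo_tool", "arguments": {"jaw": [255,255,255,255,255], "translation": [[0,0,0.3],[0,0,0.2],[0,0,0],[0,0,0],[0,0,0]], "turn": [0,0,0,0,0]}}

```text
clock: 8.32
tcp_pos: [0.4215, 0.1108, -0.0233]
tcp_rot: [0.737, 0.676, 0.0, -0.0]
force: [0.4, -0.8, -0.7]
grip_width: -0.0001
```

Emit:
{"name": "servo_tool", "arguments": {"jaw": [255,255,255,255,255], "translation": [[0,0,0.2],[0,0,0.2],[0,0,0],[0,0,0],[0,0,0]], "turn": [0,0,0,0,0]}}

```text
clock: 8.73
tcp_pos: [0.4215, 0.1108, -0.0273]
tcp_rot: [0.737, 0.676, 0.0, -0.0]
force: [-0.4, 0.2, 0.3]
grip_width: -0.0004
```

Emit:
{"name": "servo_tool", "arguments": {"jaw": [255,255,255,255,255], "translation": [[0,0,0.2],[0,0,0.2],[0,0,0],[0,0,0],[0,0,0]], "turn": [0,0,0,0,0]}}

```text
clock: 9.15
tcp_pos: [0.4215, 0.1108, -0.0313]
tcp_rot: [0.737, 0.676, 0.0, -0.0]
force: [0.8, 0.3, -0.4]
grip_width: 0.0002
```

Emit:
{"name": "servo_tool", "arguments": {"jaw": [255,255,255,255,255], "translation": [[0,0,0.2],[0,0,0.1],[0,0,0],[0,0,0],[0,0,0]], "turn": [0,0,0,0,0]}}

```text
clock: 9.57
tcp_pos: [0.4215, 0.1108, -0.0343]
tcp_rot: [0.737, 0.676, -0.0, -0.0]
force: [-0.4, 0.9, -0.0]
grip_width: 0.0
```

Emit:
{"name": "servo_tool", "arguments": {"jaw": [255,255,255,255,255], "translation": [[0,0,0.2],[0,0,0.1],[0,0,0],[0,0,0],[0,0,0]], "turn": [0,0,0,0,0]}}

```text
clock: 9.98
tcp_pos: [0.4216, 0.1109, -0.0347]
tcp_rot: [0.737, 0.676, -0.0, -0.001]
force: [-10.4, -3.8, 30.9]
grip_width: -0.0
```

Run:
```python
from h import *
s=arm.sense();c=arm.camera_model('scene')
a=arm.grab_frame('scene');p=proj(c,s['tcp_pos'])[0];q=proj(c,s['tcp_pos']+[0,0,.03])[0]
x,y=(p-70).astype(int);cr=cv2.convertScaleAbs(cv2.resize(a[y:y+110,x:x+140],None,fx=4,fy=4,interpolation=cv2.INTER_CUBIC),alpha=1.8)
for k,col in((p,(0,0,255)),(q,(0,255,0))):cv2.circle(cr,tuple(((k-[x,y])*4).astype(int)),3,col,-1)
cv2.imwrite('pics/s4.png',cr);print(s['tcp_pos'],s['force'])
```

```text
[ 0.42164578  0.11092521 -0.03465215] [-10.39468884  -3.82664329  30.88792198]
```

View pics/s4.png

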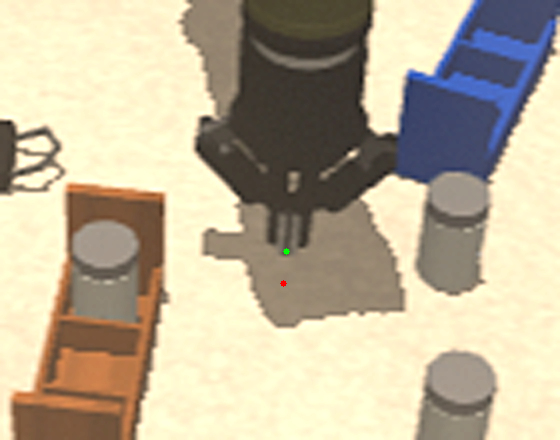

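Contact is at a reported z of −0.0345, so the true tip z is the reported z plus 34.5 mm. Both tubes still stand. I'll apply that offset from here, then lift, open and go back over tube_b.

Emit:
{"name": "servo_tool", "arguments": {"jaw": [255,0,0,0,0], "translation": [[0,0,-2],[0,0,-4],[0,0,-4],[3,0,0],[3,0,0]], "turn": [0,0,0,0,0]}}

```text
clock: 10.45
tcp_pos: [0.4294, 0.1714, 0.0662]
tcp_rot: [0.738, 0.675, 0.004, 0.0]
force: [0.3, 0.7, -1.3]
grip_width: 0.0483
```

Emit:
{"name": "servo_tool", "arguments": {"jaw": [0,0,0,0,0], "translation": [[3,0,0],[1,0.4,0],[0,0,0],[0,0,0],[0,0,0]], "turn": [0,0,0,0,0]}}

```text
clock: 10.87
tcp_pos: [0.4338, 0.2084, 0.0623]
tcp_rot: [0.737, 0.676, -0.001, 0.0]
force: [0.6, -0.9, -0.0]
grip_width: 0.0854
```

Run:
```python
from h import *
s=arm.sense();w=arm.camera_model('wrist');im=arm.grab_frame('wrist');g=cv2.cvtColor(im,cv2.COLOR_BGR2GRAY)
print(s['tcp_pos'],s['grip_width'],delta([.4348,.2115,-.0075],84.5),proj(w,[.4348,.2115,.066]))
t=cv2.cvtColor(arm.grab_frame('top'),cv2.COLOR_BGR2GRAY)
im2=cv2.convertScaleAbs(im,alpha=1.4)
q=proj(w,[[.4348+.02*np.cos(a),.2115+.02*np.sin(a),.066] for a in np.linspace(0,6.28,40)])
cv2.polylines(im2,[q.astype(int)],True,(0,0,255),1);cv2.imwrite('pics/w5.png',im2)
```

```text
[0.4338493  0.20837138 0.06228246] 0.08535841074459796 (array([0.34, 0.07, 6.99]), np.float64(0.4757449979852595)) [[284.69774194 250.21581672]]
```

View pics/w5.png

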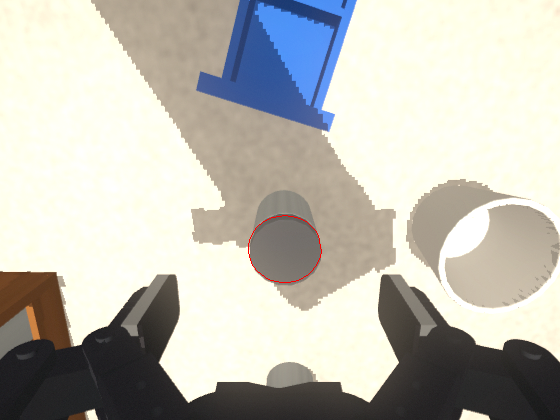

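The cap at (285,249) fits the prediction exactly. I'll descend and grip.

Emit:
{"name": "servo_tool", "arguments": {"jaw": [0,0,0,0,0], "translation": [[0.3,0.1,1],[0,0,2],[0,0,2],[0,0,2],[0,0,0]], "turn": [0.3,0,0,0,0]}}

```text
clock: 11.38
tcp_pos: [0.4321, 0.2106, -0.0112]
tcp_rot: [0.739, 0.674, -0.004, -0.0]
force: [-1.5, -0.8, 0.6]
grip_width: 0.0855
```

Emit:
{"name": "servo_tool", "arguments": {"jaw": [255,255,255,255,255], "translation": [[0,0,0],[0,0,0],[0,0,0],[0,0,0],[0,0,0]], "turn": [0,0,0,0,0]}}

```text
clock: 11.8
tcp_pos: [0.4366, 0.2136, -0.0058]
tcp_rot: [0.738, 0.674, 0.001, 0.0]
force: [-0.5, -1.0, 4.6]
grip_width: 0.0385
```

Emit:
{"name": "servo_tool", "arguments": {"jaw": [255,255,255,255,255], "translation": [[0,0,0],[0,0,0],[0,0,-0.5],[0,0,-0.5],[0,0,0]], "turn": [0,0,0,0,0]}}

```text
clock: 12.22
tcp_pos: [0.4358, 0.2134, 0.0037]
tcp_rot: [0.738, 0.674, 0.001, 0.0]
force: [0.2, 0.4, -1.0]
grip_width: 0.039
```

The grip is good at 39 mm. I'll lift, and meanwhile refine the case and lid poses by silhouette fitting on the first pictures.

Emit:
{"name": "servo_tool", "arguments": {"jaw": [255,255,255,255,255], "translation": [[0,0,-2],[0,0,-3],[0,0,-2],[0,0,0],[0,0,0]], "turn": [0,0,0,0,0]}}

```text
clock: 12.63
tcp_pos: [0.4359, 0.2135, 0.0736]
tcp_rot: [0.738, 0.674, 0.001, 0.0]
force: [-0.1, 0.0, -1.8]
grip_width: 0.0389
```

```bash
cat > fit.py <<'E'
from h import *
from scipy.optimize import minimize
def boxes(kind):
    if kind=='case':
        return [(-87,-79,-30,30,0,84),(79,87,-30,30,0,84),(-87,87,-30,-25,0,30),(-87,87,25,30,0,30),(-87,87,-30,30,0,5)]
    return [(-101,101,-44,44,6,24),(-15,15,-10,10,24,60),(-10,10,14,20,24,60),(-10,10,-20,-14,24,60)]
def sil(c,kind,p,S=4):
    x,y,t=p;m=np.zeros((420*S,560*S),np.uint8);ct,st=np.cos(t),np.sin(t)
    for a,b,d,e,f,g in boxes(kind):
        P=np.array([[X,Y,Z] for X in(a,b) for Y in(d,e) for Z in(f,g)])/1000
        W=np.c_[x+ct*P[:,0]-st*P[:,1],y+st*P[:,0]+ct*P[:,1],P[:,2]]
        q=(proj(c,W)+.5)*S
        cv2.fillConvexPoly(m,cv2.convexHull(np.round(q*16).astype(np.int32)),255,shift=4)
    return cv2.resize(m,(560,420),interpolation=cv2.INTER_AREA)/255.
def mask(im,c,xy,rad):
    b,g,r=[im[...,i].astype(float) for i in range(3)]
    m=((r>1.55*b)&(r>1.1*g)).astype(np.uint8)
    o=proj(c,[*xy,.03])[0];d=np.zeros_like(m);cv2.circle(d,tuple(o.astype(int)),rad,1,-1);m&=d
    return cv2.morphologyEx(m,cv2.MORPH_OPEN,np.ones((2,2)))
def filled(m):
    cs=cv2.findContours(m,cv2.RETR_EXTERNAL,cv2.CHAIN_APPROX_NONE)[0];k=max(cs,key=cv2.contourArea);o=np.zeros_like(m);cv2.drawContours(o,[k],-1,1,-1);return o
def fit(im,c,kind,p0,rad):
    m=filled(mask(im,c,p0[:2],rad)).astype(float)
    f=lambda p:np.abs(sil(c,kind,p)-m).sum()
    s=minimize(f,p0,method='Nelder-Mead',options=dict(initial_simplex=[np.array(p0)+v for v in([0,0,0],[.008,0,0],[0,.008,0],[0,0,.08])],xatol=1e-4,fatol=.1,maxiter=150))
    return s.x,s.fun,m.sum()
E
python3 - <<'E'
from fit import *
for n,rad in(('top',60),('scene',75)):
    c=arm.camera_model(n);im=cv2.imread(f'pics/{n}0.png')
    for k,p0 in(('case',(.546,-.0056,-.09)),('lid',(.572,-.336,.34))):
        x,f,m=fit(im,c,k,p0,rad);print(n,k,x.round(4),np.degrees(x[2]).round(2),round(f,1),m)
s=arm.sense();print(s['tcp_pos'],yaw(),s['clock'])
E
```

```text
top case [ 0.5481 -0.0066 -0.0973] -5.57 79.5 1563.0
top lid [ 0.5715 -0.339   0.3396] 19.46 96.8 2601.0
scene case [ 0.55   -0.0036 -0.0917] -5.25 477.7 1722.0
scene lid [ 0.5746 -0.3351  0.343 ] 19.65 59.5 2715.0
[0.43594942 0.21354676 0.07363431] 84.81352354521792 12.6333
```

Emit:
{"name": "servo_tool", "arguments": {"jaw": [255,255,255,255,255], "translation": [[-2.6,2.3,0],[-2.6,2.3,0],[-2.6,2.3,0],[-2.6,2.3,0],[-2.6,2.3,0]], "turn": [0,0,0,0,0]}}

```text
clock: 13.05
tcp_pos: [0.5374, 0.0715, 0.0709]
tcp_rot: [0.738, 0.674, -0.001, -0.001]
force: [0.5, 0.7, -1.4]
grip_width: 0.0389
```

Emit:
{"name": "servo_tool", "arguments": {"jaw": [255,255,255,255,255], "translation": [[-2.6,2.3,0],[-2.6,2.3,0],[-2.6,2.3,0],[0,0,0],[0,0,0]], "turn": [0.2,0,0,0,0]}}

```text
clock: 13.47
tcp_pos: [0.5987, -0.0142, 0.0706]
tcp_rot: [0.741, 0.671, -0.002, -0.0]
force: [-0.4, 0.4, -0.7]
grip_width: 0.0384
```

Emit:
{"name": "servo_tool", "arguments": {"jaw": [255,255,255,255,255], "translation": [[0,0,0],[0,0,0],[0,0,0],[0,0,0],[0,0,0]], "turn": [0,0,0,0,0]}}

```text
clock: 13.88
tcp_pos: [0.5993, -0.0099, 0.0728]
tcp_rot: [0.739, 0.674, 0.0, -0.0]
force: [0.1, -0.2, -1.6]
grip_width: 0.0387
```

Run:
```python
from fit import *
s=arm.sense();w=arm.camera_model('wrist');im=cv2.convertScaleAbs(arm.grab_frame('wrist'),alpha=1.3)
print(s['tcp_pos'],s['grip_width'],delta([.6018,-.0111,-.001],84.6))
x,y,t=.548,-.006,np.radians(-5.4)
def W(P):P=np.array(P)/1000;return np.c_[x+np.cos(t)*P[:,0]-np.sin(t)*P[:,1],y+np.sin(t)*P[:,0]+np.cos(t)*P[:,1],P[:,2]]
for a,b in((-87,-79),(79,87)):
    cv2.polylines(im,[proj(w,W([(a,-30,84),(b,-30,84),(b,30,84),(a,30,84)])).astype(int)],True,(0,255,0),1)
for a,b in((-30,-25),(25,30)):
    cv2.polylines(im,[proj(w,W([(-79,a,30),(79,a,30),(79,b,30),(-79,b,30)])).astype(int)],True,(0,255,0),1)
for a,b in((-29,-25),(25,29)):
    cv2.polylines(im,[proj(w,W([(a,-25,30),(b,-25,30),(b,25,30),(a,25,30)])).astype(int)],True,(0,255,0),1)
cv2.imwrite('pics/w6.png',im)
```

```text
[ 0.59928087 -0.00988619  0.07279187] 0.038742187589740844 (array([-0.07,  0.25,  7.39]), np.float64(0.06965013294887967))
```

View pics/w6.png

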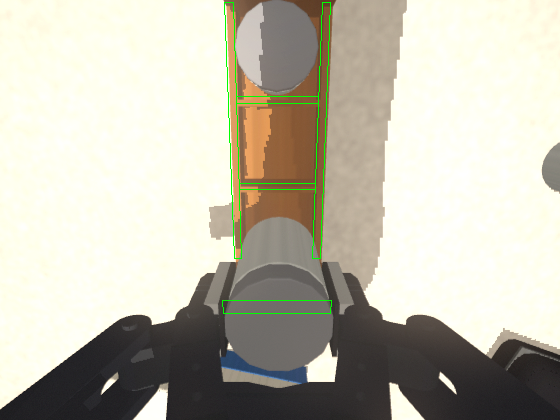

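The projected case model (green) lines up with the case walls and dividers to within about 2 px. I'll lower tube_b into cell2.

Emit:
{"name": "servo_tool", "arguments": {"jaw": [255,255,255,255,255], "translation": [[0,0.2,1],[0,0,1.5],[0,0,1.5],[0,0,1],[0,0,0.7]], "turn": [0,0,0,0,0]}}

```text
clock: 14.35
tcp_pos: [0.6005, -0.0111, 0.0139]
tcp_rot: [0.74, 0.673, -0.001, -0.001]
force: [0.0, -1.1, -1.0]
grip_width: 0.0384
```

Emit:
{"name": "servo_tool", "arguments": {"jaw": [255,255,255,255,255], "translation": [[0,0,0.6],[0,0,0.5],[0,0,0.4],[0,0,0],[0,0,0]], "turn": [0,0,0,0,0]}}

```text
clock: 14.77
tcp_pos: [0.6017, -0.0112, 0.0009]
tcp_rot: [0.74, 0.673, 0.0, 0.0]
force: [-0.1, -0.3, -0.8]
grip_width: 0.0389
```

Emit:
{"name": "servo_tool", "arguments": {"jaw": [255,255,0,0,0], "translation": [[0,0,0.2],[0,0,0],[0,0,0],[0,0,0],[0,0,0]], "turn": [0,0,0,0,0]}}

```text
clock: 15.18
tcp_pos: [0.6017, -0.0111, -0.001]
tcp_rot: [0.74, 0.673, 0.0, 0.0]
force: [-0.1, 0.3, -0.3]
grip_width: 0.0736
```

Emit:
{"name": "servo_tool", "arguments": {"jaw": [0,0,0,0,0], "translation": [[0,0,0],[0,0,0],[0,0,-1],[0,0,-3],[0,0,-3]], "turn": [0,0,0,0,0]}}

```text
clock: 15.6
tcp_pos: [0.6001, -0.0113, 0.0688]
tcp_rot: [0.74, 0.673, -0.001, -0.001]
force: [1.0, -0.3, -0.1]
grip_width: 0.0852
```

Emit:
{"name": "servo_tool", "arguments": {"jaw": [0,0,0,0,0], "translation": [[3.5,0,0],[3.5,0,0],[3.5,0,0],[3.5,0,0],[3.5,0,0]], "turn": [0,0,0,0,0]}}

```text
clock: 16.02
tcp_pos: [0.6182, 0.1648, 0.0699]
tcp_rot: [0.74, 0.673, 0.001, 0.0]
force: [0.1, -0.4, -0.1]
grip_width: 0.0856
```

Emit:
{"name": "servo_tool", "arguments": {"jaw": [0,0,0,0,0], "translation": [[3.2,-1.2,0],[0,-1.5,0],[0,0,0],[0,0,0],[0,0,0]], "turn": [0,0,0,0,0]}}

```text
clock: 16.43
tcp_pos: [0.5952, 0.196, 0.0695]
tcp_rot: [0.74, 0.672, 0.0, 0.001]
force: [0.9, 0.4, -0.4]
grip_width: 0.0857
```

Run:
```python
from h import *
s=arm.sense();w=arm.camera_model('wrist');im=arm.grab_frame('wrist')
print(s['tcp_pos'],s['grip_width'],s['clock'],delta([.5834,.2008,-.007],84.6),proj(w,[.5834,.2008,.066]))
im2=cv2.convertScaleAbs(im,alpha=1.4)
q=proj(w,[[.5834+.02*np.cos(a),.2008+.02*np.sin(a),.066] for a in np.linspace(0,6.28,40)])
g=cv2.cvtColor(im,cv2.COLOR_BGR2GRAY);o=proj(w,[.5834,.2008,.066])[0].astype(int)
r=g[o[1]-60:o[1]+60,o[0]-60:o[0]+60]
print('circ',None if r.size==0 else cv2.HoughCircles(cv2.medianBlur(r,5),cv2.HOUGH_GRADIENT,1,100,param1=60,param2=12,minRadius=30,maxRadius=42),o-60,np.ptp(q,axis=0)/2)
cv2.polylines(im2,[q.astype(int)],True,(0,0,255),1);cv2.imwrite('pics/w7.png',im2)
t=cv2.convertScaleAbs(arm.grab_frame('top'),alpha=1.6)[140:290,145:455];cv2.imwrite('pics/t7.png',t)
m=np.zeros((600,800,3),np.uint8);m[:300,:400]=cv2.resize(im2,(400,300));m[300:,:]=cv2.resize(t,(800,300));cv2.imwrite('pics/m7.png',m[:, :])
```

```text
[0.59515038 0.19600338 0.06947885] 0.08571023493853577 16.4333 (array([ 0.39, -1.25,  7.64]), np.float64(-0.141061524646247)) [[285.39784523 223.83847829]]
circ [[[65.5 60.5 34.6]]] [225 163] [35.75908791 33.79400162]
```

The cap's Hough centre is (290.5,223.5) against a predicted (285.4,223.8), so it is about 2 mm further in y. I'll grip tube_a.

Emit:
{"name": "servo_tool", "arguments": {"jaw": [0,0,0,0,0], "translation": [[0.55,-1.2,0],[0,0,2],[0,0,2],[0,0,2],[0,0,1.6]], "turn": [0,0,0,0,0]}}

```text
clock: 16.95
tcp_pos: [0.5815, 0.2039, -0.0086]
tcp_rot: [0.74, 0.673, -0.001, -0.0]
force: [-0.5, 0.9, 0.1]
grip_width: 0.0853
```

Emit:
{"name": "servo_tool", "arguments": {"jaw": [0,255,255,255,255], "translation": [[0,0,0],[0,0,0],[0,0,0],[0,0,0],[0,0,0]], "turn": [0,0,0,0,0]}}

```text
clock: 17.37
tcp_pos: [0.5837, 0.2045, -0.0057]
tcp_rot: [0.74, 0.673, 0.001, 0.0]
force: [-2.2, -0.1, 28.5]
grip_width: 0.0392
```

Emit:
{"name": "servo_tool", "arguments": {"jaw": [255,255,255,255,255], "translation": [[0,0,0],[0,0,0],[0,0,0],[0,0,-0.5],[0,0,-0.5]], "turn": [0,0,0,0,0]}}

```text
clock: 17.78
tcp_pos: [0.5821, 0.2039, 0.0027]
tcp_rot: [0.74, 0.673, -0.0, -0.0]
force: [-0.3, 0.5, -1.6]
grip_width: 0.0387
```

Emit:
{"name": "servo_tool", "arguments": {"jaw": [255,255,255,255,255], "translation": [[0,0,-2.5],[0,0,-2.5],[0,0,-2],[-3,0,0],[-3,-0.7,0]], "turn": [0,0,0,0,0]}}

```text
clock: 18.2
tcp_pos: [0.5719, 0.1467, 0.0747]
tcp_rot: [0.738, 0.675, 0.002, 0.001]
force: [-0.3, -0.9, -1.7]
grip_width: 0.0386
```

Emit:
{"name": "servo_tool", "arguments": {"jaw": [255,255,255,255,255], "translation": [[-3,-0.7,0],[-3,0,0],[-3,0,0],[-3,0,0],[-3.2,0,0]], "turn": [0,0,0,0,0]}}

```text
clock: 18.62
tcp_pos: [0.5482, -0.0065, 0.0729]
tcp_rot: [0.739, 0.673, 0.0, -0.0]
force: [0.7, 0.3, -2.5]
grip_width: 0.0383
```

Emit:
{"name": "servo_tool", "arguments": {"jaw": [255,255,255,255,255], "translation": [[0,0,0],[0,0,0],[0,0,0],[0,0,0],[0,0,0]], "turn": [0,0,0,0,0]}}

```text
clock: 19.03
tcp_pos: [0.5489, -0.004, 0.0726]
tcp_rot: [0.739, 0.674, 0.0, -0.0]
force: [0.2, -0.6, -1.6]
grip_width: 0.0388
```

Run:
```python
from h import *
s=arm.sense();print(s['tcp_pos'],s['force'],s['grip_width'],delta([.548,-.006,-.001],84.6))
```

```text
[ 0.54885005 -0.00403907  0.07263732] [ 0.18003942 -0.55035481 -1.55129364] 0.03879015060745095 (array([-0.21, -0.07,  7.36]), np.float64(0.14414642837330405))
```

Emit:
{"name": "servo_tool", "arguments": {"jaw": [255,255,255,255,255], "translation": [[-0.2,-0.1,1],[0,0,1.5],[0,0,1.5],[0,0,1],[0,0,0.7]], "turn": [0,0,0,0,0]}}

```text
clock: 19.45
tcp_pos: [0.5465, -0.0072, 0.0138]
tcp_rot: [0.739, 0.673, -0.001, -0.001]
force: [0.1, 0.1, -0.7]
grip_width: 0.0386
```

Emit:
{"name": "servo_tool", "arguments": {"jaw": [255,255,255,255,255], "translation": [[0,0,0.6],[0,0,0.5],[0,0,0.4],[0,0,0],[0,0,0]], "turn": [0,0,0,0,0]}}

```text
clock: 19.87
tcp_pos: [0.5478, -0.0076, 0.0009]
tcp_rot: [0.74, 0.673, 0.0, 0.0]
force: [-0.4, -0.3, -0.8]
grip_width: 0.0387
```

Emit:
{"name": "servo_tool", "arguments": {"jaw": [255,255,0,0,0], "translation": [[0,0,0.1],[0,0,0],[0,0,0],[0,0,0],[0,0,0]], "turn": [0,0,0,0,0]}}

```text
clock: 20.28
tcp_pos: [0.548, -0.0075, 0.0002]
tcp_rot: [0.74, 0.673, 0.0, 0.0]
force: [0.2, -0.1, 0.6]
grip_width: 0.0735
```

Emit:
{"name": "servo_tool", "arguments": {"jaw": [0,0,0,0,0], "translation": [[0,0,0],[0,0,0],[0,0,-1],[0,0,-3],[0,0,-4]], "turn": [0,0,0,0,0]}}

```text
clock: 20.7
tcp_pos: [0.5448, -0.0078, 0.0784]
tcp_rot: [0.74, 0.673, -0.003, -0.002]
force: [0.7, 0.7, 0.4]
grip_width: 0.0855
```

Run:
```python
from h import *
# lid: pinch across its x; lid yaw 19.5
s=arm.sense();print(s['tcp_pos'],yaw(),s['clock'],delta([.5725,-.337,.08],19.5))
```

```text
[ 0.54480907 -0.00783484  0.07843474] 84.59385730430277 20.7 (array([-32.51,   5.86,  -0.12]), np.float64(65.09385730430277))
```

Emit:
{"name": "servo_tool", "arguments": {"jaw": [0,0,0,0,0], "translation": [[0,0,-1],[0,0,-1],[0,0,0],[0,0,0],[0,0,0]], "turn": [6.5,6.5,6.5,6.5,6.5]}}

```text
clock: 21.12
tcp_pos: [0.548, -0.0076, 0.1009]
tcp_rot: [0.9, 0.437, 0.001, 0.0]
force: [-1.0, 0.1, -0.6]
grip_width: 0.0855
```

Emit:
{"name": "servo_tool", "arguments": {"jaw": [0,0,0,0,0], "translation": [[0,0,0],[0,0,0],[0,0,0],[0,0,0],[0,0,0]], "turn": [6.5,6.5,6.5,6.5,6.6]}}

```text
clock: 21.53
tcp_pos: [0.5478, -0.0076, 0.1005]
tcp_rot: [0.986, 0.167, 0.0, -0.0]
force: [-0.2, 0.0, 0.1]
grip_width: 0.0854
```

Emit:
{"name": "servo_tool", "arguments": {"jaw": [0,0,0,0,0], "translation": [[0,0,0],[0,0,0],[0,0,0],[0,0,0],[0,0,0]], "turn": [0,0,0,0,0]}}

```text
clock: 21.95
tcp_pos: [0.5476, -0.0076, 0.0998]
tcp_rot: [0.985, 0.17, 0.0, -0.0]
force: [-0.1, 0.3, 1.2]
grip_width: 0.0855
```

Run:
```python
from h import *
s=arm.sense();print(s['tcp_pos'],yaw(),s['clock'],s['q'][6],delta([.5725,-.337,.095],19.5))
```

```text
[ 0.54761718 -0.00759019  0.09982896] 19.573320718604084 21.95 0.42705412821127015 (array([-8.69, 31.87,  0.48]), np.float64(0.07332071860408007))
```

Emit:
{"name": "servo_tool", "arguments": {"jaw": [0,0,0,0,0], "translation": [[-0.9,3.2,0],[-0.9,3.2,0],[-0.9,3.2,0],[-0.9,3.2,0],[-0.9,3.2,0]], "turn": [0,0,0,0,0]}}

```text
clock: 22.37
tcp_pos: [0.5586, -0.1748, 0.0998]
tcp_rot: [0.985, 0.17, 0.0, -0.0]
force: [-0.2, -0.3, 0.3]
grip_width: 0.0857
```

Emit:
{"name": "servo_tool", "arguments": {"jaw": [0,0,0,0,0], "translation": [[-0.9,3.2,0],[-0.9,3.2,0],[-0.9,3.2,0],[-0.9,3.2,0],[-0.6,3.1,0]], "turn": [0,0,0,0,0]}}

```text
clock: 22.78
tcp_pos: [0.5715, -0.3393, 0.0996]
tcp_rot: [0.986, 0.17, -0.0, -0.0]
force: [0.7, -0.4, 0.9]
grip_width: 0.0851
```

Emit:
{"name": "servo_tool", "arguments": {"jaw": [0,0,0,0,0], "translation": [[0,0,0],[0,0,0],[0,0,0],[0,0,0],[0,0,0]], "turn": [0,0,0,0,0]}}

```text
clock: 23.2
tcp_pos: [0.5728, -0.3353, 0.0996]
tcp_rot: [0.985, 0.171, 0.0, -0.001]
force: [-0.2, -0.2, 0.0]
grip_width: 0.0857
```

```bash
cat > ov.py <<'E'
from fit import *
def draw(im,c,p,bx,col):
    x,y,t=p
    for a,b,d,e,f,g in bx:
        P=np.array([[X,Y,g] for X,Y in((a,d),(b,d),(b,e),(a,e))])/1000
        W=np.c_[x+np.cos(t)*P[:,0]-np.sin(t)*P[:,1],y+np.sin(t)*P[:,0]+np.cos(t)*P[:,1],P[:,2]]
        cv2.polylines(im,[np.round(proj(c,W)).astype(int)],True,col,1)
E
python3 - <<'E'
from ov import *
s=arm.sense();w=arm.camera_model('wrist');im=cv2.convertScaleAbs(arm.grab_frame('wrist'),alpha=1.3)
p=(.5727,-.337,np.radians(19.55));draw(im,w,p,boxes('lid'),(0,255,0))
t=arm.grab_frame('top');c=arm.camera_model('top')
cr=cv2.convertScaleAbs(cv2.resize(t[145:245,255:330],None,fx=3.2,fy=4.2,interpolation=cv2.INTER_CUBIC),alpha=1.6)
cv2.imwrite('pics/w8.png',np.hstack([im,cr]));print(cr.shape,s['tcp_pos'],yaw(),s['clock'],delta([.5727,-.337,.02],19.55))
E
```

```text
(420, 240, 3) [ 0.57282417 -0.33527978  0.09964582] 19.633301318532222 23.2 (array([-0.05,  0.12,  7.98]), np.float64(0.08330131853222156))
```

View pics/w8.png

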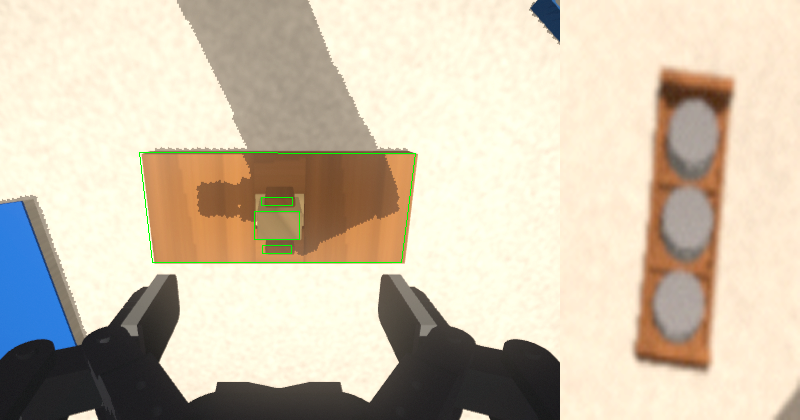

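The lid model fits the picture to within about 2 px, with the block at about (279,223). The top crop shows all three tubes standing in the case. I'll pinch the block across its x.

Emit:
{"name": "servo_tool", "arguments": {"jaw": [0,0,0,0,0], "translation": [[0,0.1,2],[0,0,2.5],[0,0,2.5],[0,0,2],[0,0,1]], "turn": [0,0,0,0,0]}}

```text
clock: 23.72
tcp_pos: [0.5712, -0.3361, -0.0031]
tcp_rot: [0.985, 0.17, -0.001, -0.001]
force: [0.3, 0.4, 0.1]
grip_width: 0.0854
```

Emit:
{"name": "servo_tool", "arguments": {"jaw": [0,0,0,100,180], "translation": [[0,0,0],[0,0,0],[0,0,0],[0,0,0],[0,0,0]], "turn": [0,0,0,0,0]}}

```text
clock: 24.13
tcp_pos: [0.5734, -0.3388, 0.0012]
tcp_rot: [0.986, 0.169, 0.001, 0.001]
force: [0.4, -0.5, 0.0]
grip_width: 0.0639
```

Emit:
{"name": "servo_tool", "arguments": {"jaw": [255,255,255,255,255], "translation": [[0,0,0],[0,0,0],[0,0,0],[0,0,0],[0,0,0]], "turn": [0,0,0,0,0]}}

```text
clock: 24.55
tcp_pos: [0.5734, -0.3384, 0.0005]
tcp_rot: [0.986, 0.169, 0.001, 0.0]
force: [0.7, 1.2, 4.1]
grip_width: 0.0287
```

Run:
```python
from h import *
s=arm.sense();print(s['tcp_pos'],yaw(),s['grip_width'],s['force'],s['torque'])
```

```text
[ 5.73352463e-01 -3.38387863e-01  5.35136861e-04] 19.51458363785886 0.02868218354015382 [0.69621083 1.18107373 4.08816522] [ 0.15682183 -0.18479523  0.07183399]
```

Emit:
{"name": "servo_tool", "arguments": {"jaw": [255,255,255,255,255], "translation": [[0,0,-1],[0,0,-2],[0,0,-2.5],[0,0,-2.5],[0,0,-2.5]], "turn": [0,0,0,0,0]}}

```text
clock: 24.97
tcp_pos: [0.5707, -0.3376, 0.1044]
tcp_rot: [0.986, 0.169, -0.002, -0.001]
force: [0.3, -0.3, -4.6]
grip_width: 0.029
```

Emit:
{"name": "servo_tool", "arguments": {"jaw": [255,255,255,255,255], "translation": [[0,0,-1.5],[0,0,-1],[0,0,0],[0,0,0],[0,0,0]], "turn": [0,5,5,5,5]}}

```text
clock: 25.38
tcp_pos: [0.571, -0.3377, 0.1288]
tcp_rot: [1.0, -0.007, -0.001, -0.001]
force: [-0.0, -0.5, -5.1]
grip_width: 0.029
```

Emit:
{"name": "servo_tool", "arguments": {"jaw": [255,255,255,255,255], "translation": [[0,0,0],[0,0,0],[0,0,0],[0,0,0],[0,0,0]], "turn": [4.9,0,0,0,0]}}

```text
clock: 25.8
tcp_pos: [0.5721, -0.3381, 0.1294]
tcp_rot: [0.999, -0.046, -0.0, -0.0]
force: [0.2, 0.1, -4.9]
grip_width: 0.0288
```

Run:
```python
from h import *
s=arm.sense();print(s['tcp_pos'],yaw(),s['grip_width'],s['force'],s['torque'],delta([.548,-.007,.13],-5.4))
```

```text
[ 0.5720742  -0.33806029  0.12936162] -5.31631612071617 0.0288088049982387 [ 0.1596388   0.06924133 -4.89538769] [-0.05273763 -0.01428827 -0.02236493] (array([ -5.46, -32.74,  -0.05]), np.float64(0.08368387928382504))
```

Emit:
{"name": "servo_tool", "arguments": {"jaw": [255,255,255,255,255], "translation": [[-0.4,-2.0,0],[-0.5,-3,0],[-0.5,-3,0],[-0.5,-3,0],[-0.5,-3,0]], "turn": [0,0,0,0,0]}}

```text
clock: 26.22
tcp_pos: [0.5612, -0.1954, 0.1297]
tcp_rot: [0.999, -0.047, -0.0, -0.0]
force: [0.9, -0.9, -4.4]
grip_width: 0.029
```

Emit:
{"name": "servo_tool", "arguments": {"jaw": [255,255,255,255,255], "translation": [[-0.5,-3,0],[-0.5,-3,0],[-0.5,-3,0],[-0.5,-3,0],[-0.5,-3,0]], "turn": [0.1,0,0,0,0]}}

```text
clock: 26.63
tcp_pos: [0.5507, -0.0437, 0.13]
tcp_rot: [0.999, -0.048, 0.0, -0.0]
force: [1.2, 0.4, -5.6]
grip_width: 0.0288
```

Emit:
{"name": "servo_tool", "arguments": {"jaw": [255,255,255,255,255], "translation": [[-0.5,-2.2,0],[-0.1,-1.5,0],[0,0,0],[0,0,0],[0,0,0]], "turn": [0,0,0,0,0]}}

```text
clock: 27.05
tcp_pos: [0.5487, -0.009, 0.1299]
tcp_rot: [0.999, -0.048, 0.0, 0.0]
force: [0.3, -0.1, -5.7]
grip_width: 0.0289
```

Emit:
{"name": "servo_tool", "arguments": {"jaw": [255,255,255,255,255], "translation": [[0,0,0],[0,0,0],[0,0,0],[0,0,0],[0,0,0]], "turn": [0,0,0,0,0]}}

```text
clock: 27.47
tcp_pos: [0.5487, -0.0079, 0.1297]
tcp_rot: [0.999, -0.048, 0.0, 0.0]
force: [-0.0, 0.4, -5.9]
grip_width: 0.0287
```

```bash
cat >> fit.py <<'E'
def fitlid(im,c,p0,dz,rad):
    "raised lid, dark (gripper) pixels ignored"
    import fit as F
    g=im.max(2);v=cv2.dilate((g<45).astype(np.uint8),np.ones((3,3)))==0
    m=mask(im,c,p0[:2],rad+20).astype(float)
    o=proj(c,[*p0[:2],dz+.02])[0];d=np.zeros(m.shape,np.uint8);cv2.circle(d,tuple(o.astype(int)),rad,1,-1);v&=d>0
    B=[(-101,101,-44,44,dz*1000+6,dz*1000+24)];old=F.boxes;F.boxes=lambda k:B
    f=lambda p:(np.abs(F.sil(c,'lid',p)-m)*v).sum()
    s=minimize(f,p0,method='Nelder-Mead',options=dict(initial_simplex=[np.array(p0)+u for u in([0,0,0],[.008,0,0],[0,.008,0],[0,0,.08])],xatol=1e-4,fatol=.1,maxiter=150))
    F.boxes=old;return s.x,s.fun,v.sum(),m.sum()
E
python3 - <<'E'
from fit import *
s=arm.sense();print(s['tcp_pos'],yaw(),s['force'],delta([.548,-.0076,.13],-5.4),s['clock'])
dz=s['tcp_pos'][2]-.0005
for n in('top','scene'):
    im=arm.grab_frame(n);cv2.imwrite(f'pics/{n}9.png',im)
    x,f,v,m=fitlid(im,arm.camera_model(n),(.548,-.006,-.094),dz,70);print(n,x.round(4),np.degrees(x[2]).round(2),f,v,m)
E
```

```text
[ 0.54872928 -0.00793665  0.12970856] -5.536269556105312 [-2.32154551e-04  3.83722812e-01 -5.94543378e+00] (array([-0.08, -0.03, -0.03]), np.float64(-0.13626955610530445)) 27.4667
top [ 0.5542  0.0112 -0.2483] -14.23 3005.2039215686273 15004 4.0
scene [ 0.5502 -0.0067 -0.0856] -4.9 833.1999999999999 12931 3357.0
```

Run:
```python
from fit import *
import fit as F
c=arm.camera_model('scene')
tub=lambda p:np.array([[-54,0],[0,0],[54,0]])
def ring(p,off):
    m=np.zeros((420,560),np.uint8);x,y,t=p
    for o in off:
        X=x+np.cos(t)*o/1000;Y=y+np.sin(t)*o/1000
        P=[[X+.021*np.cos(a),Y+.021*np.sin(a),z] for a in np.linspace(0,6.28,24) for z in(.005,.071)]
        cv2.fillConvexPoly(m,cv2.convexHull(np.round(proj(c,P)).astype(np.int32)),1)
    return cv2.dilate(m,np.ones((3,3)))
im0=cv2.imread('pics/scene0.png');p0=np.array((.549,-.005,-.093))
v=ring(p0,[-54])==0;m0=mask(im0,c,p0[:2],70).astype(float)
dsk=np.zeros(m0.shape,np.uint8);o=proj(c,[*p0[:2],.03])[0];cv2.circle(dsk,tuple(o.astype(int)),70,1,-1);v&=dsk>0
opt=lambda f,p:minimize(f,p,method='Nelder-Mead',options=dict(initial_simplex=[np.array(p)+u for u in([0,0,0],[.006,0,0],[0,.006,0],[0,0,.06])],xatol=1e-4,fatol=.1,maxiter=150))
s=opt(lambda p:(np.abs(sil(c,'case',p)-m0)*v).sum(),p0);pc=s.x;print('case',pc.round(4),np.degrees(pc[2]),s.fun)
im=cv2.imread('pics/scene9.png');S=sil(c,'case',pc)
dark=cv2.dilate((im.max(2)<40).astype(np.uint8),np.ones((3,3)));m=mask(im,c,(.548,-.006),110).astype(float)
dz=.1292;dsk[:]=0;o=proj(c,[.548,-.006,dz])[0];cv2.circle(dsk,tuple(o.astype(int)),75,1,-1)
v=(dsk>0)&(dark==0)&(ring(pc,[-54,0,54])==0)
F.boxes=lambda k:[(-101,101,-44,44,dz*1000+6,dz*1000+24)]
s=opt(lambda p:(np.abs(np.maximum(S,sil(c,'lid',p))-m)*v).sum(),p0);print('lid',s.x.round(4),np.degrees(s.x[2]),s.fun)
vis=cv2.convertScaleAbs(im,alpha=1.8)
from ov import draw
draw(vis,c,(.548,-.006,-.0942),[(-101,101,-44,44,0,dz*1000+24)],(0,255,0));draw(vis,c,s.x,[(-101,101,-44,44,0,dz*1000+24)],(0,0,255))
cv2.imwrite('pics/v10.png',cv2.resize(vis[100:310,160:440],None,fx=2.8,fy=2.8,interpolation=cv2.INTER_NEAREST))
```

```text
case [ 0.55   -0.0036 -0.0904] -5.179299996733822 71.28235294117647
lid [ 0.5502 -0.0071 -0.0898] -5.145449286075357 142.21176470588233
```

Scene fits put the outer lid about 3 mm towards −y of the case. The block looked about 2 mm the other way within its 3 mm play, so the inner lid should be near centre. I'll lower carefully, watching the force.

Emit:
{"name": "servo_tool", "arguments": {"jaw": [255,255,255,255,255], "translation": [[-0.05,0,1],[0,0,1],[0,0,1],[0,0,0.8],[0,0,0]], "turn": [-0.1,0,0,0,0]}}

```text
clock: 27.98
tcp_pos: [0.5462, -0.0074, 0.089]
tcp_rot: [0.999, -0.047, -0.002, 0.001]
force: [-1.3, -1.6, -4.3]
grip_width: 0.0291
```

Emit:
{"name": "servo_tool", "arguments": {"jaw": [255,255,255,255,255], "translation": [[0,0,0.3],[0,0,0.3],[0,0,0],[0,0,0],[0,0,0]], "turn": [0,0,0,0,0]}}

```text
clock: 28.4
tcp_pos: [0.5485, -0.0074, 0.0861]
tcp_rot: [0.999, -0.047, 0.0, -0.0]
force: [-0.4, -0.1, -5.4]
grip_width: 0.0291
```

Emit:
{"name": "servo_tool", "arguments": {"jaw": [255,255,255,255,255], "translation": [[0,0,0.2],[0,0,0.2],[0,0,0],[0,0,0],[0,0,0]], "turn": [0,0,0,0,0]}}

```text
clock: 28.82
tcp_pos: [0.5482, -0.0074, 0.0817]
tcp_rot: [0.999, -0.047, 0.0, -0.0]
force: [0.4, 0.7, -4.6]
grip_width: 0.0292
```

The skirt is already below the wall tops with no contact force. I'll continue down.

Emit:
{"name": "servo_tool", "arguments": {"jaw": [255,255,255,255,255], "translation": [[0,0,0.2],[0,0,0.2],[0,0,0],[0,0,0],[0,0,0]], "turn": [0,0,0,0,0]}}

```text
clock: 29.23
tcp_pos: [0.5482, -0.0074, 0.0777]
tcp_rot: [0.999, -0.047, -0.0, -0.0]
force: [-0.2, -0.1, -4.3]
grip_width: 0.0291
```

Emit:
{"name": "servo_tool", "arguments": {"jaw": [255,255,255,255,255], "translation": [[0,0,0.2],[0,0,0.1],[0,0,0],[0,0,0],[0,0,0]], "turn": [0,0,0,0,0]}}

```text
clock: 29.65
tcp_pos: [0.5482, -0.0074, 0.0747]
tcp_rot: [0.999, -0.047, 0.0, -0.0]
force: [0.7, 0.2, -5.8]
grip_width: 0.0286
```

Emit:
{"name": "servo_tool", "arguments": {"jaw": [255,255,255,255,255], "translation": [[0,0,0.2],[0,0,0],[0,0,0],[0,0,0],[0,0,0]], "turn": [0,0,0,0,0]}}

```text
clock: 30.07
tcp_pos: [0.5482, -0.0075, 0.0727]
tcp_rot: [0.999, -0.047, -0.0, -0.0]
force: [-0.3, 0.3, -4.8]
grip_width: 0.0286
```

Emit:
{"name": "servo_tool", "arguments": {"jaw": [255,255,255,255,255], "translation": [[0,0,0.1],[0,0,0],[0,0,0],[0,0,0],[0,0,0]], "turn": [0,0,0,0,0]}}

```text
clock: 30.48
tcp_pos: [0.5483, -0.0074, 0.0725]
tcp_rot: [0.999, -0.047, -0.0, -0.0]
force: [-5.0, -0.4, 6.5]
grip_width: 0.0287
```

Emit:
{"name": "servo_tool", "arguments": {"jaw": [255,255,255,255,255], "translation": [[0,0,0.1],[0,0,0],[0,0,0],[0,0,0],[0,0,0]], "turn": [0,0,0,0,0]}}

```text
clock: 30.9
tcp_pos: [0.5482, -0.0074, 0.0724]
tcp_rot: [0.999, -0.047, -0.0, -0.001]
force: [-7.9, 0.3, 12.3]
grip_width: 0.0287
```

Firm contact came exactly at the predicted 0.0725, so the inner lid is seated. I'll release and rise to re-measure the outer lid.

Emit:
{"name": "servo_tool", "arguments": {"jaw": [255,0,0,0,0], "translation": [[0,0,-0.1],[0,0,0],[0,0,0],[0,0,0],[0,0,0]], "turn": [0,0,0,0,0]}}

```text
clock: 31.32
tcp_pos: [0.5486, -0.0074, 0.0717]
tcp_rot: [0.999, -0.047, 0.0, 0.0]
force: [-0.1, 0.2, 0.0]
grip_width: 0.076
```

Emit:
{"name": "servo_tool", "arguments": {"jaw": [0,0,0,0,0], "translation": [[0,0,0],[0,0,-1],[0,0,-2],[0,0,-3],[0,0,-4]], "turn": [0,0,0,0,0]}}

```text
clock: 31.73
tcp_pos: [0.5463, -0.0077, 0.1713]
tcp_rot: [0.999, -0.047, -0.002, 0.001]
force: [1.4, 0.6, 0.5]
grip_width: 0.0858
```

Emit:
{"name": "servo_tool", "arguments": {"jaw": [0,0,0,0,0], "translation": [[0,0,0],[0,0,0],[0,0,0],[0,0,0],[0,0,0]], "turn": [0,0,0,0,0]}}

```text
clock: 32.15
tcp_pos: [0.5473, -0.0075, 0.1706]
tcp_rot: [0.999, -0.047, -0.001, 0.0]
force: [-1.1, 0.3, -0.3]
grip_width: 0.0854
```

Run:
```python
from fit import *
import fit as F
s=arm.sense();w=arm.camera_model('wrist');im=arm.grab_frame('wrist');cv2.imwrite('pics/w11.png',im)
print(s['tcp_pos'],yaw(),s['force'],s['clock'])
B=[(-101,101,-44,44,78,96),(-15,15,-10,10,96,132),(-10,10,14,20,96,132),(-10,10,-20,-14,96,132)]
F.boxes=lambda k:B
b,g,r=[im[...,i].astype(float) for i in range(3)];m=((r>1.45*b)&(r>1.08*g)).astype(float)
v=np.zeros(m.shape);v[60:268]=1
f=lambda p:(np.abs(sil(w,'lid',p)-m)*v).sum()
p0=np.array((.548,-.007,-.094))
q=minimize(f,p0,method='Nelder-Mead',options=dict(initial_simplex=[p0+u for u in([0,0,0],[.006,0,0],[0,.006,0],[0,0,.06])],xatol=1e-4,fatol=.1,maxiter=150))
print(q.x.round(4),np.degrees(q.x[2]),q.fun,(m*v).sum(),f(p0))
from ov import draw
vis=cv2.convertScaleAbs(im,alpha=1.4);draw(vis,w,q.x,B,(0,255,0));cv2.imwrite('pics/w11o.png',vis)
```

```text
[ 0.54734598 -0.00747365  0.17059527] -5.3991627176076795 [-1.05950071  0.32459193 -0.27645413] 32.15
[ 0.5497 -0.0089 -0.0925] -5.297598489785559 162.70196078431374 30000.0 1688.0196078431372
```

View pics/w11o.png

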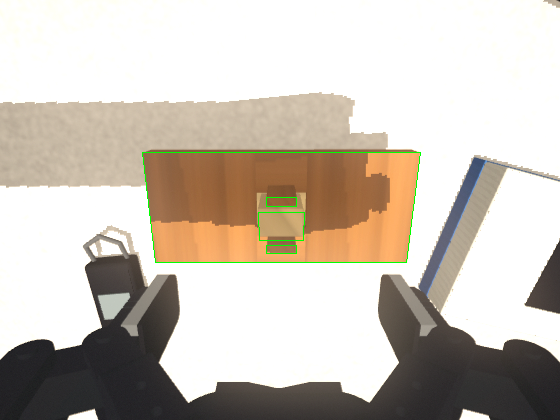

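The outer-lid model fits well: centre (0.5497, −0.0089), yaw −5.3°. The lid lies flat and nested, with the block at about (281,220). I'll turn −90° for the ear grasp.

Emit:
{"name": "servo_tool", "arguments": {"jaw": [0,0,0,0,0], "translation": [[0,0,0],[0,0,0],[0,0,0],[0,0,0],[0,0,0]], "turn": [-6,-6,-6,-6,-6]}}

```text
clock: 32.62
tcp_pos: [0.5477, -0.0075, 0.1709]
tcp_rot: [0.976, 0.216, -0.001, 0.0]
force: [0.3, -0.3, -0.1]
grip_width: 0.0857
```

Emit:
{"name": "servo_tool", "arguments": {"jaw": [0,0,0,0,0], "translation": [[0,0,0],[0,0,0],[0,0,0],[0,0,0],[0,0,0]], "turn": [-6,-6,-6,-6,-6]}}

```text
clock: 33.03
tcp_pos: [0.5477, -0.0076, 0.1708]
tcp_rot: [0.887, 0.461, -0.001, -0.0]
force: [0.6, 0.2, -0.2]
grip_width: 0.0855
```

Emit:
{"name": "servo_tool", "arguments": {"jaw": [0,0,0,0,0], "translation": [[0,0,0],[0,0,0],[0,0,0],[0,0,0],[0,0,0]], "turn": [-6,-6,-6,-6,-6]}}

```text
clock: 33.45
tcp_pos: [0.5477, -0.0076, 0.1708]
tcp_rot: [0.738, 0.675, -0.001, -0.0]
force: [-0.1, 0.1, 0.0]
grip_width: 0.0854
```

Emit:
{"name": "servo_tool", "arguments": {"jaw": [0,0,0,0,0], "translation": [[0,0,0],[0,0,0],[0,0,0],[0,0,0],[0,0,0]], "turn": [0,0,0,0,0]}}

```text
clock: 33.87
tcp_pos: [0.5481, -0.0075, 0.1716]
tcp_rot: [0.74, 0.673, -0.0, -0.0]
force: [-0.1, -0.8, 0.3]
grip_width: 0.0855
```

Run:
```python
from h import *
s=arm.sense();print(s['tcp_pos'],yaw(),s['clock'],s['q'],delta([.5497,-.0089,.0715],84.7))
```

```text
[ 0.54814836 -0.00745582  0.17159063] 84.53908172647195 33.8667 [-0.67615921  0.13178357  0.70128611  1.76360831 -0.08860354  1.27832186
  1.52194544] (array([-0.13,  0.17, 10.01]), np.float64(-0.1609182735280541))
```

Emit:
{"name": "servo_tool", "arguments": {"jaw": [0,0,0,0,0], "translation": [[-0.1,0.2,2],[0,0,3],[0,0,3],[0,0,1.5],[0,0,0.5]], "turn": [0,0,0,0,0]}}

```text
clock: 34.28
tcp_pos: [0.5477, -0.0087, 0.0687]
tcp_rot: [0.74, 0.673, -0.002, -0.001]
force: [0.2, 0.2, 0.4]
grip_width: 0.0854
```

Emit:
{"name": "servo_tool", "arguments": {"jaw": [0,0,0,60,80], "translation": [[0,0,0.4],[0,0,0],[0,0,0],[0,0,0],[0,0,0]], "turn": [0,0,0,0,0]}}

```text
clock: 34.7
tcp_pos: [0.5511, -0.0086, 0.0689]
tcp_rot: [0.74, 0.673, 0.001, 0.0]
force: [-0.4, -0.3, 0.0]
grip_width: 0.0637
```

Emit:
{"name": "servo_tool", "arguments": {"jaw": [100,110,120,130,140], "translation": [[0,0,0],[0,0,0],[0,0,0],[0,0,0],[0,0,0]], "turn": [0,0,0,0,0]}}

```text
clock: 35.12
tcp_pos: [0.5502, -0.0085, 0.068]
tcp_rot: [0.74, 0.673, 0.0, -0.0]
force: [-0.2, 0.5, 2.4]
grip_width: 0.0395
```

Emit:
{"name": "servo_tool", "arguments": {"jaw": [255,255,255,255,255], "translation": [[0,0,0],[0,0,0],[0,0,0],[0,0,0],[0,0,0]], "turn": [0,0,0,0,0]}}

```text
clock: 35.53
tcp_pos: [0.5503, -0.0085, 0.0681]
tcp_rot: [0.74, 0.673, 0.0, 0.0]
force: [-1.7, 1.4, 4.3]
grip_width: 0.0389
```

The ears are gripped at 39 mm. I'll lift straight up, slowly at first.

Emit:
{"name": "servo_tool", "arguments": {"jaw": [255,255,255,255,255], "translation": [[0,0,-0.2],[0,0,-0.3],[0,0,-0.4],[0,0,-0.5],[0,0,-0.6]], "turn": [0,0,0,0,0]}}

```text
clock: 35.95
tcp_pos: [0.5497, -0.0088, 0.0877]
tcp_rot: [0.74, 0.673, -0.0, -0.0]
force: [-0.4, -0.1, -2.6]
grip_width: 0.0396
```

Emit:
{"name": "servo_tool", "arguments": {"jaw": [255,255,255,255,255], "translation": [[0,0,-0.8],[0,0,-1],[0,0,-1.2],[0,0,-1.2],[0,0,-1.2]], "turn": [0,0,0,0,0]}}

```text
clock: 36.37
tcp_pos: [0.5504, -0.0087, 0.1434]
tcp_rot: [0.74, 0.673, 0.0, 0.0]
force: [-0.3, 0.6, -2.9]
grip_width: 0.0392
```

Emit:
{"name": "servo_tool", "arguments": {"jaw": [255,255,255,255,255], "translation": [[0,0,-1],[0,0,-0.6],[0,0,0],[0,0,0],[0,0,0]], "turn": [0,0,0,0,0]}}

```text
clock: 36.78
tcp_pos: [0.5496, -0.0086, 0.1571]
tcp_rot: [0.74, 0.673, -0.0, -0.0]
force: [-0.2, -0.5, -3.4]
grip_width: 0.0392
```

Emit:
{"name": "servo_tool", "arguments": {"jaw": [255,255,255,255,255], "translation": [[0,0,0],[0,0,0],[0,0,0],[0,0,0],[0,0,0]], "turn": [0,0,0,0,0]}}

```text
clock: 37.2
tcp_pos: [0.55, -0.0087, 0.1575]
tcp_rot: [0.74, 0.673, -0.0, -0.0]
force: [0.3, -0.1, -3.4]
grip_width: 0.0392
```

Run:
```python
from h import *
s=arm.sense();print(s['tcp_pos'],s['tcp_rot'],s['force'],s['torque'],s['grip_width'],s['clock'])
im=arm.grab_frame('scene');c=arm.camera_model('scene')
cv2.imwrite('pics/s12.png',cv2.convertScaleAbs(cv2.resize(im[100:310,160:440],None,fx=2.8,fy=2.8,interpolation=cv2.INTER_CUBIC),alpha=1.7))
# inner lid (light plywood) vs outer (brown): measure light plate extent in scene
o=proj(c,[[.548,-.006,.09],[.548,-.006,.172]])
print('inner/outer plate expected px',o.round(1))
for dx in(-.09,-.06,.06,.09):
    for nm,z in(('inner',.0895),('outer',.174)):
        y=.0; u=proj(c,[.548+dx,-.006-.094*dx,z])[0].round().astype(int);print(nm,dx,u,im[u[1],u[0]],end=' | ')
```

```text
[ 0.55002107 -0.0086755   0.15754942] [ 7.39620586e-01  6.73024048e-01 -1.28724877e-04 -5.64174533e-05] [ 0.30058032 -0.05151799 -3.37626851] [-0.00653764 -0.02176595 -0.01678222] 0.039195582788680454 37.2
inner/outer plate expected px [[267.4 218. ]
 [266.9 191.6]]
inner -0.09 [274 191] [24 38 59] | outer -0.09 [273 164] [22 26 29] | inner -0.06 [272 200] [23 36 54] | outer -0.06 [271 173] [25 37 56] | inner 0.06 [263 238] [47 72 91] | outer 0.06 [262 211] [ 34  61 100] | inner 0.09 [260 248] [47 72 90] | outer 0.09 [260 221] [32 54 86] |
```

The viewer's limit is reached, so I'll make the last check with numbers: whether the inner lid's plywood-coloured region sits where a seated lid should be.

Run:
```python
from fit import *
import fit as F
c=arm.camera_model('scene');im=arm.grab_frame('scene')
b,g,r=[im[...,i].astype(float)+1 for i in range(3)]
# visible part of the inner lid: not hidden by raised outer lid
m=((r/b>1.55)).astype(float)
case=sil(c,'case',(.550,-.0036,-.0904));dz=.0885
F.boxes=lambda k:[(-101,101,-44,44,dz*1000+78,dz*1000+96)]
out=sil(c,'lid',(.552,-.0065,-.0925))
d=np.zeros(m.shape,np.uint8);cv2.circle(d,(266,235),55,1,-1);v=(d>0)&(cv2.dilate(out,np.ones((7,7)))<.01)&(cv2.dilate((im.max(2)<40).astype(np.uint8),np.ones((3,3)))==0)
for z in(72,75,78,84):
    F.boxes=lambda k:[(-94,94,-37,37,z,z+18)]
    p0=np.array((.550,-.0045,-.0904))
    f=lambda p:(np.abs(np.maximum(case,sil(c,'x',p))-m)*v).sum()
    s=minimize(f,p0,method='Nelder-Mead',options=dict(initial_simplex=[p0+u for u in([0,0,0],[.006,0,0],[0,.006,0],[0,0,.06])],xatol=1e-4,fatol=.1,maxiter=120))
    print(z,s.x.round(4),np.degrees(s.x[2]).round(2),round(s.fun,1))
```

```text
72 [ 0.547  -0.0058 -0.0874] -5.01 103.4
75 [ 0.5495 -0.0038 -0.1113] -6.38 102.2
78 [ 0.5517 -0.0036 -0.1062] -6.09 102.3
84 [ 0.5566 -0.003  -0.1052] -6.03 102.2
```

```bash
python3 -c "
from workcell import arm
s=arm.sense();print(s['clock'],s['tcp_pos'],s['grip_width'],s['force']);print(arm.finish_job())"
```

```text
37.3 [ 0.55008835 -0.00865528  0.15765914] 0.03857726295305124 [ 0.01555176 -0.1118233  -2.56064259]
the job is handed in; nothing more can be done
None
```

The job is handed in at 37.3 s of the 69 s. Both loose tubes stand in the two empty cells, and the inner lid is seated on the case. The outer lid is held level about 9 cm above it, by its ears.

- **Tubes:** tube_b is in cell2 and tube_a is in cell1. A later top view showed all three tubes standing in the case.
- **First grasp failed:** the reported TCP lies about 34.5 mm beyond the real finger tips. My first grasp therefore closed on top of tube_b's cap and tilted it. It stood up again, and I measured the offset with a gentle touch on free table and corrected for it from then on.
- **Lids:** I carried both together by the centre block. Contact on lowering came at 0.0725, exactly the predicted seated height, with about 12 N before release.
- **Outer lid:** lifted straight up by the ears, with a stable 39 mm grip.

**Last checks:** the force on the tool before hand-in was about 2.6–3.4 N, which fits one lid; with both lids it read about 5 N.

- **Inner lid position:** the last camera fit is consistent with the inner lid seated within its play, about 3 mm in x and 2 mm in y. That fit cannot tell height from x, so the height rests on the contact reading.
- **Camera disagreement:** before lowering, the scene camera put the outer lid about 3 mm off in y compared with the wrist-camera estimate. I took this as the play between the lids, and the lid went on without resistance.
- **No final picture viewed:** I had used the 12-picture limit, so the final state was checked only by numbers.

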